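# Clear the cafe table's small things into their trays

## Robot

A 6-joint arm with a two-finger parallel gripper is mounted at the origin on the work surface; the furniture and walls round the work are solid. World frame = base frame: x ahead of the robot, y to its left, z up, the work surface at z = 0. Lengths are in m, angles in degrees, forces in N, time in s.
With the tool pointing down it reaches from about 0.2 to 0.875 m from the base axis. Payload 3.4 kg.
Tool frame: the origin (TCP) lies on the mounting face of the last link; the fingertips stand ahead of it and the grasp point (between the pads) lies 180 mm ahead of it (ctrl.finger_overhang is the z of the fingertips in the tool frame, in m); z points along the fingers, y is the line along which they close (so a half turn about z gives the same grasp; the last joint's range is limited). The gripper opens to 94 mm and grips with 3 to 60 N. Pads are 16 mm wide; open, the fingers measure 119 mm over their backs; the gripper's body (75 mm by 177 mm) begins 78 mm behind the grasp point.
Start: joints at [-75.344, 15.808, 86.224, -0, 77.962, -6.933], TCP at [0.212, -0.535, 0.405] pointing down, gripper open.
Joint ranges: [-165.64, 165.64], [-43.16, 119.46], [12.63, 154.43], [-67.54, 247.53], [6.08, 155.33], [-154.97, 154.97]. Speed limits (degrees/s): [147.25, 147.25, 180, 180, 180, 180].

## Interface

Orientations are given as a 3x3 rotation matrix whose columns are the frame's x, y, z axes.
In Python, from rig import ctrl gives the robot as it stands.
- The arm moves only by the tool move_arm, never from a script. Its argument "motion" is a list of rows, each a list of 2 entries, a list of its own where there are three numbers: the shift along the tool's x, y, z in m, then the turn, a rotation vector about the tool's x, y, z in degrees. In form: [[[dx, dy, dz], [wx, wy, wz]], ...]. A call has 1 to 8 rows; each row shifts and turns the commanded pose from where the row before left it, along the tool's axes as they then stand; what a row does not reach is not made up. A row lasts 1/12 s, in which the tool goes at most 41.7 mm and 7.16 degrees, less where a joint would pass 70% of its speed; a pose out of reach is approached as far as the arm can. A call is refused whole if a number of a shift passes 0.0417 or a number of a turn 7.16, either way. A call with a gripper value outside its range is refused whole. "fingers" is the opening, from 0 (shut) to 1 (fully open), set as the call begins (left out, the last holds). The fingers move at their own pace and stop on an object; "squeeze" is the grip in N (left out, the last holds). Time passes only in rows, so rows that do not move let the fingers close. It gives the time, the measured TCP pose, the force, the opening and the grip force at its end, in the units of the state.
- ctrl.get_obs(): the state, without advancing time (a new reading comes with each control period).
- ctrl.read_camera(name): name is "side" or "top" or "wrist"; returns the picture (400x640x3 uint8, red, green, blue); there is no depth.
- ctrl.calibration(name): a dict with "intrinsics" (3x3 intrinsics, pixels), "cam_to_world" (4x4, takes a point from camera to world coordinates); the wrist camera has in their place "mount" (4x4, takes a point from camera to tool coordinates, whose origin is the TCP and whose axes are the flange's). Camera axes: x right, y down, z forward; pixel columns grow to the right and rows downward; lengths in m; the calibration is good to about 2 mm. A picture is of the moment at which its call begins: read the wrist's pose just before it. calibration takes no time and is no camera call.
- ctrl.close_job(): hands the job in; it is judged then, once.
The state is a dict: "time_s": time; "qpos": joint angles; "dq": joint speeds; "joint_torque": joint torques, N m; "tcp_pos": TCP position; "tool_rot": TCP orientation; "wrist_force": force on the tool from outside, world axes, zero at the start; "torque": the same for the moment, N m; "finger_gap": finger opening in m; "grasp_force": force on a finger pad.
Only numpy, scipy, OpenCV 4.12 (cv2) and the standard library are available. Lean on these libraries where they do the work, as an engineer would, in place of code of your own. Each camera call takes 0.05 s, during which the arm holds its last target. There are 200 camera calls.

## Task

Sort the small things left about the table back to where they belong: the two jam jars into the two bays of the larger tray and the two little shakers into the two bays of the smaller tray, one to a bay, and the hand stamp into the round dish, each standing upright on the floor of its place. Set each thing down, do not drop it, and leave the espresso cup and the flat stamp-pad tin where they are.

Things in the scene. Friction and masses are not known exactly. Their poses are not given: they have to be found in the camera images.
- shaker_a: small table shaker, glass body with a white filling and a domed pierced metal top, 44 mm across its foot and 90 mm high, about 0.1 kg; body up to 44 mm wide and solid to 70 mm height, narrower (34 mm) above, so grip the body at about 50 mm height; origin at the centre of its underside, z along its axis. One of two alike; either bay of the shaker tray will do
- shaker_b: small table shaker, glass body with a white filling and a domed pierced metal top, 44 mm across its foot and 90 mm high, about 0.1 kg; body up to 44 mm wide and solid to 70 mm height, narrower (34 mm) above, so grip the body at about 50 mm height; origin at the centre of its underside, z along its axis. One of two alike; either bay of the shaker tray will do
- jar_a: squat closed jam jar with a screw lid, 60 mm across the glass and 75 mm high, about 0.34 kg; straight round body up to 68 mm height, grip it there, about 45 mm up; origin at the centre of its underside, z along its axis. One of two alike; either bay of the jar tray will do
- jar_b: squat closed jam jar with a screw lid, 60 mm across the glass and 75 mm high, about 0.34 kg; straight round body up to 68 mm height, grip it there, about 45 mm up; origin at the centre of its underside, z along its axis. One of two alike; either bay of the jar tray will do
- stamp: hand stamp standing upright: turned dark-brown wooden handle on a square pale wooden foot 36 x 36 x 14 mm; 82 mm high in all, about 0.05 kg; the handle is about 25 mm wide below 36 mm height and swells to 30 mm above, grip it at about 60 mm; origin at the centre of its underside, z up
- jar_tray: the larger of two alike low trays of pale wood, fixed to the table: 178 x 92 mm outside (long side along its own y), walls 6 mm thick and 26 mm high, floor 6 mm thick. One divider (23 mm high) parts it into two square bays, each 80 x 80 mm inside, with centres 43 mm either side of the tray's middle along its y. Origin at the centre of its underside; x across, y along the tray, z up. Home of the two jam jars
- shaker_tray: the smaller of two alike low trays of pale wood, fixed to the table: 142 x 74 mm outside (long side along its own y), walls 6 mm thick and 26 mm high, floor 6 mm thick. One divider (23 mm high) parts it into two square bays, each 62 x 62 mm inside, with centres 34 mm either side of the tray's middle along its y. Origin at the centre of its underside; x across, y along the tray, z up. Home of the two shakers
- stamp_dish: round turned dish of pale wood, fixed to the table: 94 mm outside at the rim, about 80 mm inside with nearly upright walls 6 mm thick, 20 mm high, floor 6 mm thick; origin at the centre of its underside, z up. Home of the stamp, any way round
- cup: bystander: small green espresso cup with a handle, 64 mm across (89 mm with the handle), 48 mm high, loose; to be left where it stands. Origin at the centre of the underside of its outline including the handle; the bowl's centre lies 11 mm from it along +y, the handle points to -y
- ink_tin: bystander: flat closed dark-blue stamp-pad tin, 67 x 100 x 15 mm (long side along its y), loose; to be left where it lies. Origin at the centre of its underside
There are look-alikes about, which are no part of the job. What is shaped like the stamp but blue or green is not meant.

How it is judged:
By the outcome, as a careful person would: the job done as asked, in the order asked, and still so for the second after the job is handed in, with the robot touching nothing.
It also fails if it takes over 118 s, if anything falls off the work surface, if the arm or the gripper's body presses on something with over 40 N, if the wrist force passes 120 N, or if a joint passes its speed limit or range.

## Working session

There is one attempt and no reset: what is moved stays moved. The work goes in short steps, Python scripts to look and compute and a tool call to move; the robot and the scene stay as the last step left them, time stands still between calls to the robot, and variables do not carry over. Pictures are saved under pics/ and viewed, at most 14 in all, crops included, and the job is handed in when it is done.

Besides the shell and the picture viewer there is one more tool, called after "Call:" as name(argument=value, ...), one argument or row to a line, values as JSON. move_arm: Moves the arm, as the interface text tells. Its arguments: {"type":"object","properties":{"motion":{"type":"array","items":{"type":"array"}},"fingers":{"type":"number"},"squeeze":{"type":"number"}},"required":["motion"]}

```bash
mkdir -p pics; ls; python3 - <<'E'
from rig import ctrl
import cv2,numpy as np
np.set_printoptions(precision=4,suppress=True)
for n in("top","side"):
    im=ctrl.read_camera(n); cv2.imwrite(f"pics/{n}0.png",im[:,:,::-1])
    c=ctrl.calibration(n); print(n,c["intrinsics"],c["cam_to_world"])
print(ctrl.calibration("wrist")); o=ctrl.get_obs(); print(o["tcp_pos"],o["tool_rot"],o["time_s"],ctrl.finger_overhang)
E
```

```text
pics
top [[403.5789   0.     313.9   ]
 [  0.     403.5789 192.0839]
 [  0.       0.       1.    ]] [[-0.0046 -0.997   0.0773  0.4014]
 [-0.9999  0.0055  0.0117  0.0017]
 [-0.012  -0.0773 -0.9969  0.8947]
 [ 0.      0.      0.      1.    ]]
side [[496.6207   0.     316.1033]
 [  0.     496.6207 199.2476]
 [  0.       0.       1.    ]] [[-0.8458 -0.2455  0.4736 -0.0949]
 [-0.533   0.4242 -0.7321  0.8865]
 [-0.0212 -0.8716 -0.4897  0.6069]
 [ 0.      0.      0.      1.    ]]
{'intrinsics': array([[289.082 ,   0.    , 321.6365],
       [  0.    , 289.082 , 196.5378],
       [  0.    ,   0.    ,   1.    ]]), 'mount': array([[ 0.0006, -0.9673, -0.2536,  0.0728],
       [ 1.    ,  0.0004,  0.0007, -0.0004],
       [-0.0006, -0.2536,  0.9673,  0.0199],
       [ 0.    ,  0.    ,  0.    ,  1.    ]])}
[ 0.2115 -0.5345  0.4039] [[ 0.9298  0.3679 -0.0004]
 [ 0.3679 -0.9298  0.0015]
 [ 0.0002 -0.0016 -1.    ]] 0.1 0.1992
```

View pics/top0.png

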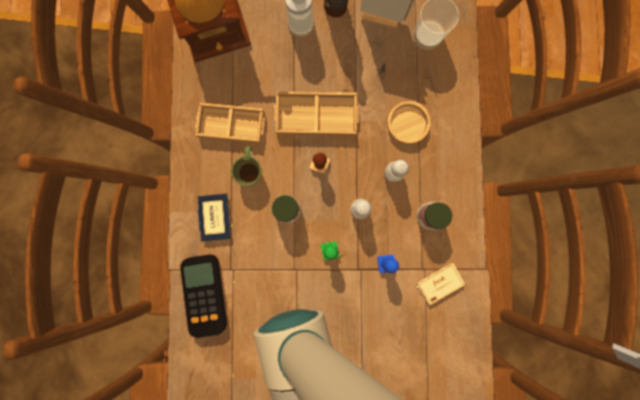

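View pics/side0.png

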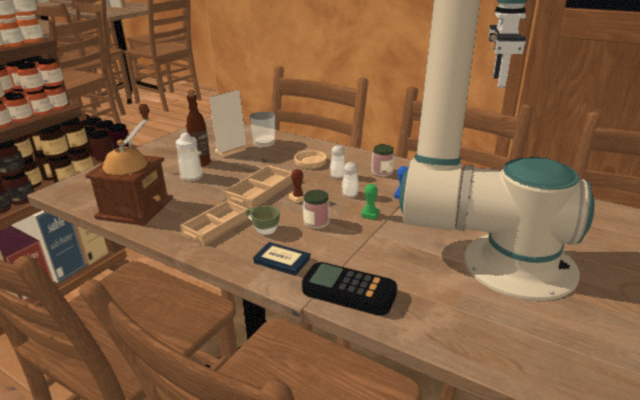

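The top view shows the jars (lids) at (285,208) and (437,215), the shakers at (361,208) and (398,168), and the stamp at (319,162). The jar tray is at (317,113), the shaker tray at (230,122) and the dish at (409,122). The cup is at (247,170) and the tin at (214,218). The green and blue decoys are at (330,251) and (388,264). The side view agrees, and everything is upright.

```bash
cat > h.py <<'E'
from rig import ctrl
import cv2,numpy as np
np.set_printoptions(precision=4,suppress=True)
def cam(n):
    c=ctrl.calibration(n); K=c["intrinsics"]
    if n=="wrist":
        o=ctrl.get_obs(); T=np.eye(4); T[:3,:3]=o["tool_rot"]; T[:3,3]=o["tcp_pos"]; T=T@c["mount"]
    else: T=c["cam_to_world"]
    return K,T
def ray(K,T,uv,z):
    d=T[:3,:3]@np.linalg.inv(K)@np.array([uv[0],uv[1],1.]); p=T[:3,3]
    return p+d*(z-p[2])/d[2]
def proj(K,T,P):
    q=np.linalg.inv(T)@np.append(P,1); q=K@q[:3]; return q[:2]/q[2]
E
python3 - <<'E'
from h import *
im=cv2.imread("pics/top0.png"); K,T=cam("top")
hsv=cv2.cvtColor(im,cv2.COLOR_BGR2HSV)
for n,(u,v) in dict(jarL=(285,208),jarR=(437,215),shB=(361,205),shA=(401,167),stamp=(319,157),jt=(300,98),st=(230,106),dish=(409,122),wood=(340,200)).items(): print(n,hsv[v,u],end=' ')
print()
def blob(mask,seed,r):
    m=np.zeros_like(mask); u,v=seed; m[v-r:v+r,u-r:u+r]=mask[v-r:v+r,u-r:u+r]
    cs,_=cv2.findContours(m,cv2.RETR_EXTERNAL,cv2.CHAIN_APPROX_NONE); return max(cs,key=cv2.contourArea)
def show(n,c,z):
    (cx,cy),wh,a=cv2.minAreaRect(c); box=cv2.boxPoints(((cx,cy),wh,a))
    W=np.array([ray(K,T,b,z)[:2] for b in box]); print(n,(round(cx,1),round(cy,1)),"world",W.mean(0),"sides",np.linalg.norm(W[1]-W[0]),np.linalg.norm(W[2]-W[1]),"yaw",np.degrees(np.arctan2(*(W[2]-W[1])[::-1])))
H,S,V=cv2.split(hsv)
dark=((V<75)&(H>30)&(H<100)).astype(np.uint8)
for n,s in (("jarL",(285,208)),("jarR",(437,215))): show(n,blob(dark,s,22),.075)
grey=((S<90)&(V>110)).astype(np.uint8)
for n,s in (("shB",(361,208)),("shA",(398,169))): show(n,blob(grey,s,18),.06)
st=((V<90)&(S>120)&((H<10)|(H>170))).astype(np.uint8); show("stamp",blob(st,(319,159),12),.075)
pale=((V>150)&(S>80)).astype(np.uint8)
pale=cv2.morphologyEx(pale,cv2.MORPH_CLOSE,np.ones((9,9)))
for n,s,r,z in (("jt",(317,113),48,.026),("st",(230,122),38,.026),("dish",(409,122),27,.02)): show(n,blob(pale,s,r),z)
cv2.imwrite("pics/crop.png",cv2.resize(im[80:285,185:485],None,fx=2.6,fy=2.6,interpolation=cv2.INTER_CUBIC))
E
```

```text
jarL [ 31 126  69] jarR [ 30 128  68] shB [ 21  60 239] shA [ 18  71 219] stamp [  8 220 123] jt [ 15 164 154] st [ 17 161 214] dish [ 18 155 237] wood [ 15 163 180] 
jarL (284.8, 207.8) world [0.4334 0.0707] sides 0.045960827788014275 0.04477590557344083 yaw -135.18859032341643
jarR (438.1, 214.9) world [ 0.4175 -0.2395] sides 0.04577229142592837 0.04431266552876822 yaw -167.6656859719949
shB (360.5, 208.0) world [ 0.4327 -0.0846] sides 0.03511809343049185 0.033036824493573515 yaw 179.13562356751137
shA (396.5, 170.0) world [ 0.5113 -0.1604] sides 0.043612668554276805 0.03767275006800731 yaw 178.720640559776
stamp (320.0, 163.0) world [ 0.5247 -0.0015] sides 0.0 0.0 yaw 0.0
jt (316.5, 112.5) world [0.6448 0.0055] sides 0.21022381589074698 0.2118570737709838 yaw 179.19030204248827
st (229.5, 121.5) world [0.6258 0.1965] sides 0.16623054694366218 0.1671656661157627 yaw -179.74563330143553
dish (408.5, 121.5) world [ 0.624  -0.1966] sides 0.11674266151577511 0.1183538179974963 yaw 178.41552791471224
```

View pics/crop.png

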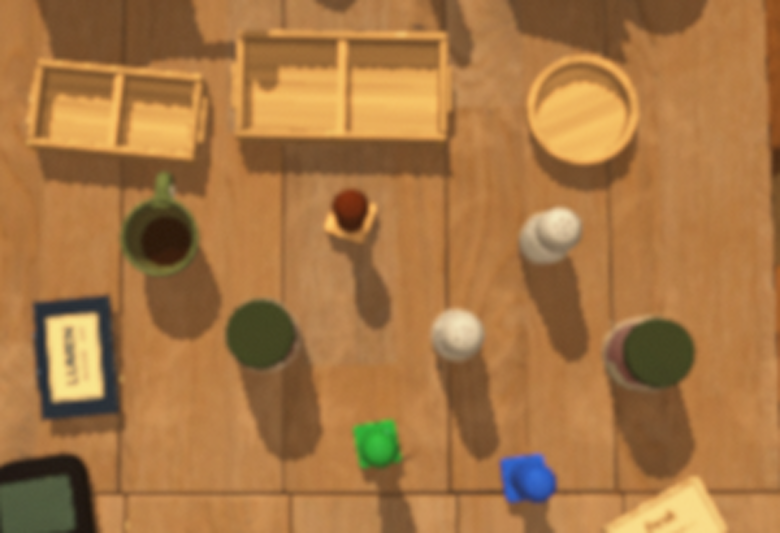

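The crop shows the tray rim corners clearly: jar tray (238,33)-(450,140), shaker tray (39,60),(205,75),(193,160),(28,145). The dish centre is at (582,110), the shaker domes at (560,228) and (459,332), the lids at (262,334) and (659,352), and the stamp knob at (351,208).

```bash
python3 - <<'E'
from h import *
K,T=cam("top")
f=lambda u,v,z: ray(K,T,(185+(u+.5)/2.6-.5,80+(v+.5)/2.6-.5),z)[:2]
for n,c in dict(jt=[(238,33),(450,33),(449,140),(235,138)],st=[(39,60),(205,75),(193,160),(28,145)]).items():
    W=np.array([f(*p,.026) for p in c]); m=W.mean(0); y=(W[0]+W[3]-W[1]-W[2])/2
    print(n,m,[np.linalg.norm(W[i]-W[i-1]) for i in range(4)]); y/=np.linalg.norm(y); d=.043 if n=="jt" else .034
    print("  bays L,R",m+d*y,m-d*y,y)
print("dish",f(582,110,.02))
for n,p in dict(jarL=(261,334,.075),jarR=(659,352,.075),shA=(560,228,.083),shB=(459,332,.083),stamp=(351,209,.070),stampfoot=(351,222,.01),cup=(160,236,.048)).items(): print(n,f(*p))
E
```

```text
jt [0.6433 0.0052] [np.float64(0.09030581458143762), np.float64(0.179461477843643), np.float64(0.0917785938384214), np.float64(0.17973982180314957)]
  bays L,R [0.6439 0.0482] [ 0.6428 -0.0378] [0.0127 0.9999]
st [0.6242 0.1967] [np.float64(0.07346106374510582), np.float64(0.14173298198793846), np.float64(0.07335162571155728), np.float64(0.1400155093970608)]
  bays L,R [0.6275 0.2305] [0.6208 0.1628] [0.0989 0.9951]
dish [ 0.6226 -0.1967]
jarL [0.4326 0.07  ]
jarR [ 0.417  -0.2396]
shA [ 0.5135 -0.1633]
shB [ 0.433  -0.0837]
stamp [ 0.5315 -0.0009]
stampfoot [ 0.5298 -0.001 ]
cup [0.5138 0.1547]
```

Call:
move_arm(
  motion=[
    [[0,0,0],[0,0,-7]],
    [[0,0,0],[0,0,-7]],
    [[0,0,0],[0,0,-7]],
    [[0,0,0],[0,0,-7]],
    [[0,0,0],[0,0,-7]],
    [[0,0,0],[0,0,-7]],
    [[0,0,0],[0,0,-7]],
    [[0,0,0],[0,0,-7]],
  ],
  fingers=1,
  squeeze=20,
)

```text
time_s: 0.77
tcp_pos: [0.2115, -0.5345, 0.4042]
tool_rot: [[0.209, 0.978, -0.0], [0.978, -0.209, 0.001], [0.001, -0.001, -1.0]]
wrist_force: [-0.8, -0.3, 0.9]
finger_gap: 0.0938
grasp_force: 0.0
```

Call:
move_arm(
  motion=[
    [[0,0,0],[0,0,-6.2]],
    [[0,0,0],[0,0,-6.2]],
    [[0.03,0.02,0],[0,0,0]],
    [[0.03,0.02,0],[0,0,0]],
    [[0.03,0.02,0],[0,0,0]],
    [[0.03,0.02,0],[0,0,0]],
    [[0.03,0.02,0],[0,0,0]],
    [[0.03,0.02,0],[0,0,0]],
  ],
)

```text
time_s: 1.43
tcp_pos: [0.3321, -0.3531, 0.4043]
tool_rot: [[0.001, 1.0, -0.0], [1.0, -0.001, 0.001], [0.001, -0.0, -1.0]]
wrist_force: [0.3, 0.1, -0.1]
finger_gap: 0.0939
grasp_force: 0.0
```

Call:
move_arm(
  motion=[
    [[0.03,0.02,0.01],[0,0,0]],
    [[0.03,0.02,0.01],[0,0,0]],
    [[0.03,0.02,0.01],[0,0,0]],
    [[0.025,0.026,0.01],[0,0,0]],
    [[0,0,0],[0,0,0]],
    [[0,0,0],[0,0,0]],
  ],
)

```text
time_s: 1.93
tcp_pos: [0.4183, -0.2382, 0.3639]
tool_rot: [[-0.004, 1.0, -0.002], [1.0, 0.004, 0.001], [0.001, -0.002, -1.0]]
wrist_force: [-0.5, -0.4, 0.3]
finger_gap: 0.094
grasp_force: 0.0
```

```bash
python3 - <<'E'
from h import *
K,T=cam("wrist"); im=ctrl.read_camera("wrist")[:,:,::-1].copy()
for P in [(.417,-.2396,.075),(.5135,-.1633,.083),(.433,-.0837,.083),(.6226,-.1967,.02)]:
    u,v=proj(K,T,P); print(P,u,v); cv2.drawMarker(im,(int(u),int(v)),(0,0,255),0,12,1)
cv2.imwrite("pics/w1.png",im)
E
```

```text
(0.417, -0.2396, 0.075) 321.57217921979884 201.05521898171452
(0.5135, -0.1633, 0.083) 432.55754835284006 119.77931964756486
(0.433, -0.0837, 0.083) 342.3572913456619 16.70046203451049
(0.6226, -0.1967, 0.02) 506.60450376293704 151.48442866128454
```

View pics/w1.png

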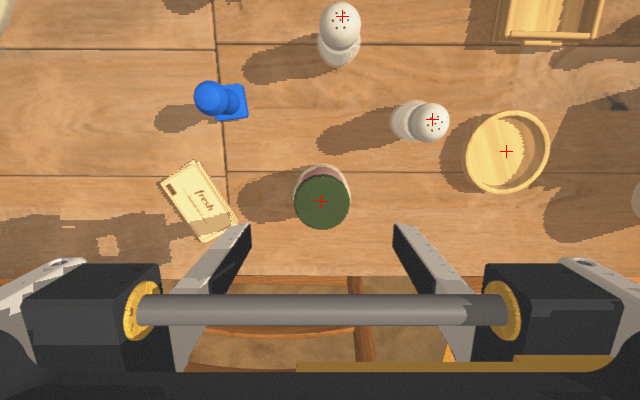

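The predicted marks sit on the jar lid (321,201), the shaker tops and the dish, so the positions hold. I'll grasp the right jar.

Call:
move_arm(
  motion=[
    [[-0.001,-0.001,0.03],[0,0,0]],
    [[0,0,0.03],[0,0,0]],
    [[0,0,0.03],[0,0,0]],
    [[0,0,0.03],[0,0,0]],
    [[0,0,0.019],[0,0,0]],
    [[0,0,0],[0,0,0]],
    [[0,0,0],[0,0,0]],
  ],
)

```text
time_s: 2.57
tcp_pos: [0.4159, -0.2419, 0.2254]
tool_rot: [[0.002, 1.0, -0.001], [1.0, -0.002, 0.001], [0.001, -0.001, -1.0]]
wrist_force: [0.4, -0.1, 0.6]
finger_gap: 0.0938
grasp_force: 0.0
```

Call:
move_arm(
  motion=[
    [[0,0,0],[0,0,0]],
    [[0,0,0],[0,0,0]],
    [[0,0,0],[0,0,0]],
    [[0,0,0],[0,0,0]],
    [[0,0,0],[0,0,0]],
    [[0,0,0],[0,0,0]],
    [[0,0,0],[0,0,0]],
    [[0,0,0],[0,0,0]],
  ],
  fingers=0,
  squeeze=25,
)

```text
time_s: 3.23
tcp_pos: [0.417, -0.2408, 0.2263]
tool_rot: [[0.0, 1.0, 0.001], [1.0, -0.0, -0.001], [-0.001, 0.001, -1.0]]
wrist_force: [0.6, 0.5, 5.8]
finger_gap: 0.0598
grasp_force: 25.0
```

Call:
move_arm(
  motion=[
    [[0,0,0],[0,0,0]],
    [[0,0,0],[0,0,0]],
    [[0,0,0],[0,0,0]],
  ],
)

```text
time_s: 3.48
tcp_pos: [0.417, -0.2409, 0.2263]
tool_rot: [[0.0, 1.0, 0.001], [1.0, -0.0, -0.001], [-0.001, 0.001, -1.0]]
wrist_force: [0.7, 0.5, 6.4]
finger_gap: 0.0593
grasp_force: 25.0
```

Call:
move_arm(
  motion=[
    [[0,0,-0.015],[0,0,0]],
    [[0,0,-0.025],[0,0,0]],
    [[0,0,-0.03],[0,0,0]],
    [[0,0,-0.03],[0,0,0]],
    [[0,0,-0.025],[0,0,0]],
    [[0,0,-0.01],[0,0,0]],
  ],
)

```text
time_s: 3.98
tcp_pos: [0.417, -0.2409, 0.3632]
tool_rot: [[-0.0, 1.0, 0.003], [1.0, 0.0, -0.003], [-0.003, 0.003, -1.0]]
wrist_force: [0.3, -0.0, -3.2]
finger_gap: 0.0596
grasp_force: 25.0
```

Call:
move_arm(
  motion=[
    [[0.01,0.011,0],[0,0,0]],
    [[0.02,0.023,0],[0,0,0]],
    [[0.025,0.028,0],[0,0,0]],
    [[0.025,0.028,0],[0,0,0]],
    [[0.025,0.028,0],[0,0,0]],
    [[0.025,0.028,0],[0,0,0]],
    [[0.025,0.028,0],[0,0,0]],
    [[0.02,0.023,0],[0,0,0]],
  ],
)

```text
time_s: 4.65
tcp_pos: [0.6149, -0.0635, 0.3582]
tool_rot: [[-0.001, 1.0, -0.003], [1.0, 0.001, 0.001], [0.001, -0.003, -1.0]]
wrist_force: [0.3, -0.1, -2.1]
finger_gap: 0.0597
grasp_force: 25.0
```

Call:
move_arm(
  motion=[
    [[0.018,0.019,0],[0,0,0]],
    [[0.01,0.01,0],[0,0,0]],
    [[0,0,0],[0,0,0]],
    [[0,0,0],[0,0,0]],
    [[0,0,0],[0,0,0]],
  ],
)

```text
time_s: 5.07
tcp_pos: [0.6416, -0.0386, 0.3596]
tool_rot: [[0.001, 1.0, -0.003], [1.0, -0.001, -0.001], [-0.001, -0.003, -1.0]]
wrist_force: [0.3, -0.3, -3.2]
finger_gap: 0.0596
grasp_force: 25.0
```

```bash
python3 - <<'E'
from h import *
K,T=cam("wrist"); im=ctrl.read_camera("wrist")[:,:,::-1].copy()
for P in [(.6428,-.0378,.026),(.6439,.0482,.026),(.433,.07,.075),(.531,-.001,.07)]:
    u,v=proj(K,T,P); cv2.drawMarker(im,(int(u),int(v)),(0,0,255),0,12,1)
cv2.imwrite("pics/w2.png",im)
E
```

```text
(no output)
```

View pics/w2.png

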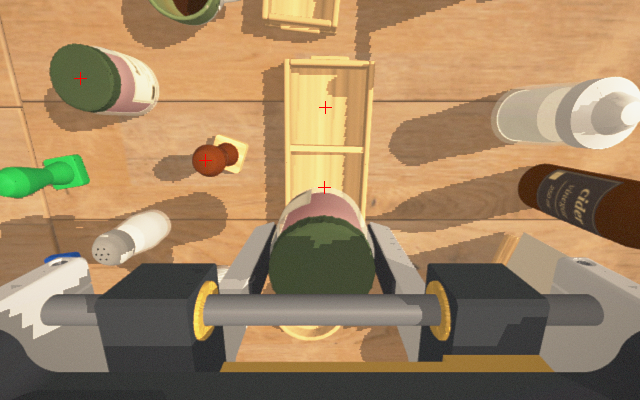

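The jar hangs upright in the grip. The free bay's mark at (325,107) is about 4 px left of the bay middle, so I shift +3 mm in x and lower.

Call:
move_arm(
  motion=[
    [[0.001,0.003,0.02],[0,0,0]],
    [[0,0,0.03],[0,0,0]],
    [[0,0,0.03],[0,0,0]],
    [[0,0,0.025],[0,0,0]],
    [[0,0,0.012],[0,0,0]],
    [[0,0,0.004],[0,0,0]],
    [[0,0,0],[0,0,0]],
    [[0,0,0],[0,0,0]],
  ],
)

```text
time_s: 5.78
tcp_pos: [0.6458, -0.0376, 0.2407]
tool_rot: [[0.001, 1.0, 0.002], [1.0, -0.001, -0.001], [-0.001, 0.002, -1.0]]
wrist_force: [1.0, -0.3, -3.1]
finger_gap: 0.06
grasp_force: 25.0
```

Call:
move_arm(
  motion=[
    [[0,0,0.002],[0,0,0]],
    [[0,0,0.001],[0,0,0]],
    [[0,0,0.001],[0,0,0]],
    [[0,0,0],[0,0,0]],
    [[0,0,0],[0,0,0]],
  ],
)

```text
time_s: 6.2
tcp_pos: [0.6457, -0.0367, 0.236]
tool_rot: [[0.0, 1.0, 0.001], [1.0, -0.0, -0.0], [-0.0, 0.001, -1.0]]
wrist_force: [-0.3, -0.5, -3.5]
finger_gap: 0.06
grasp_force: 25.0
```

Call:
move_arm(
  motion=[
    [[0,0,0.001],[0,0,0]],
    [[0,0,0.001],[0,0,0]],
    [[0,0,0.001],[0,0,0]],
    [[0,0,0],[0,0,0]],
    [[0,0,0],[0,0,0]],
  ],
)

```text
time_s: 6.62
tcp_pos: [0.6456, -0.0368, 0.2325]
tool_rot: [[0.0, 1.0, -0.0], [1.0, -0.0, -0.0], [-0.0, -0.0, -1.0]]
wrist_force: [-0.2, 0.4, -4.1]
finger_gap: 0.0598
grasp_force: 25.0
```

Call:
move_arm(
  motion=[
    [[0,0,0.001],[0,0,0]],
    [[0,0,0],[0,0,0]],
    [[0,0,0],[0,0,0]],
  ],
)

```text
time_s: 6.87
tcp_pos: [0.6456, -0.0367, 0.2324]
tool_rot: [[0.0, 1.0, 0.0], [1.0, -0.0, -0.0], [-0.0, 0.0, -1.0]]
wrist_force: [-2.8, 0.2, 2.9]
finger_gap: 0.0598
grasp_force: 25.0
```

Call:
move_arm(
  motion=[
    [[0,0,0],[0,0,0]],
    [[0,0,0],[0,0,0]],
    [[0,0,0],[0,0,0]],
    [[0,0,0],[0,0,0]],
    [[0,0,0],[0,0,0]],
    [[0,0,0],[0,0,0]],
    [[0,0,-0.02],[0,0,0]],
    [[0,0,-0.03],[0,0,0]],
  ],
  fingers=1,
)

```text
time_s: 7.53
tcp_pos: [0.6445, -0.0366, 0.2788]
tool_rot: [[0.0, 1.0, -0.008], [1.0, -0.0, 0.001], [0.001, -0.008, -1.0]]
wrist_force: [-0.3, 0.1, 0.6]
finger_gap: 0.0939
grasp_force: 0.0
```

Call:
move_arm(
  motion=[
    [[0,0,-0.03],[0,0,0]],
    [[0,0,-0.03],[0,0,0]],
    [[0,0,-0.02],[0,0,0]],
  ],
)

```text
time_s: 7.78
tcp_pos: [0.646, -0.0368, 0.3648]
tool_rot: [[0.0, 1.0, 0.004], [1.0, -0.0, -0.001], [-0.001, 0.004, -1.0]]
wrist_force: [0.2, -0.1, -0.5]
finger_gap: 0.0941
grasp_force: 0.0
```

Call:
move_arm(
  motion=[
    [[0.012,-0.025,0],[0,0,0]],
    [[0.014,-0.028,0],[0,0,0]],
    [[0.014,-0.028,0],[0,0,0]],
    [[0.014,-0.028,0],[0,0,0]],
    [[0.014,-0.028,0],[0,0,0]],
    [[0.014,-0.028,0],[0,0,0]],
    [[0.014,-0.028,0],[0,0,0]],
    [[0.011,-0.0196,0],[0,0,0]],
  ],
)

```text
time_s: 8.45
tcp_pos: [0.4304, 0.071, 0.3615]
tool_rot: [[-0.0, 1.0, -0.001], [1.0, 0.0, 0.0], [0.0, -0.001, -1.0]]
wrist_force: [0.4, 0.6, 0.1]
finger_gap: 0.0938
grasp_force: 0.0
```

Call:
move_arm(
  motion=[
    [[0,0,0],[0,0,0]],
    [[0,0,0],[0,0,0]],
    [[0,0,0],[0,0,0]],
  ],
)

```text
time_s: 8.7
tcp_pos: [0.4341, 0.0701, 0.3621]
tool_rot: [[-0.0, 1.0, 0.002], [1.0, 0.0, -0.0], [-0.0, 0.002, -1.0]]
wrist_force: [1.1, 0.6, 0.5]
finger_gap: 0.0939
grasp_force: 0.0
```

```bash
python3 - <<'E'
from h import *
K,T=cam("wrist"); im=ctrl.read_camera("wrist")[:,:,::-1].copy()
for P in [(.6448,-.0378,.026),(.6459,.0482,.026),(.433,.07,.075),(.6275,.2305,.026),(.6208,.1628,.026)]:
    u,v=proj(K,T,P); cv2.drawMarker(im,(int(u),int(v)),(0,0,255),0,12,1)
cv2.imwrite("pics/w3.png",im)
E
```

```text
(no output)
```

View pics/w3.png

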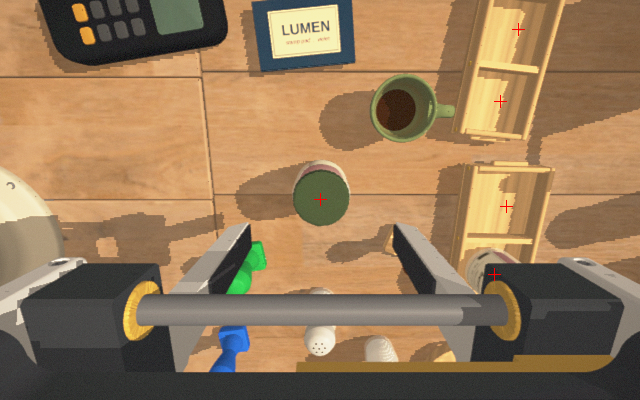

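The left jar's lid is under the mark at (321,199). The first jar stands in its bay at (495,272).

Call:
move_arm(
  motion=[
    [[0,-0.001,0.03],[0,0,0]],
    [[0,0,0.03],[0,0,0]],
    [[0,0,0.03],[0,0,0]],
    [[0,0,0.03],[0,0,0]],
    [[0,0,0.016],[0,0,0]],
    [[0,0,0],[0,0,0]],
    [[0,0,0],[0,0,0]],
  ],
)

```text
time_s: 9.33
tcp_pos: [0.4331, 0.0698, 0.2249]
tool_rot: [[0.001, 1.0, -0.002], [1.0, -0.001, -0.0], [-0.0, -0.002, -1.0]]
wrist_force: [0.2, -1.6, -0.1]
finger_gap: 0.0939
grasp_force: 0.0
```

Call:
move_arm(
  motion=[
    [[0,0,0],[0,0,0]],
    [[0,0,0],[0,0,0]],
    [[0,0,0],[0,0,0]],
    [[0,0,0],[0,0,0]],
    [[0,0,0],[0,0,0]],
    [[0,0,0],[0,0,0]],
    [[0,0,0],[0,0,0]],
    [[0,0,0],[0,0,0]],
  ],
  fingers=0,
  squeeze=25,
)

```text
time_s: 10.0
tcp_pos: [0.4327, 0.0703, 0.2263]
tool_rot: [[0.0, 1.0, 0.002], [1.0, -0.0, -0.0], [-0.0, 0.002, -1.0]]
wrist_force: [0.7, -0.5, 4.0]
finger_gap: 0.0596
grasp_force: 25.0
```

Call:
move_arm(
  motion=[
    [[0,0,0],[0,0,0]],
    [[0,0,0],[0,0,0]],
  ],
)

```text
time_s: 10.17
tcp_pos: [0.4328, 0.0703, 0.2263]
tool_rot: [[0.0, 1.0, 0.002], [1.0, -0.0, -0.0], [-0.0, 0.002, -1.0]]
wrist_force: [-0.6, -0.9, 6.1]
finger_gap: 0.0597
grasp_force: 25.0
```

Call:
move_arm(
  motion=[
    [[0,0,-0.015],[0,0,0]],
    [[0,0,-0.025],[0,0,0]],
    [[0,0,-0.03],[0,0,0]],
    [[0,0,-0.03],[0,0,0]],
    [[0,0,-0.025],[0,0,0]],
    [[0,0,-0.01],[0,0,0]],
  ],
)

```text
time_s: 10.67
tcp_pos: [0.4321, 0.0703, 0.3631]
tool_rot: [[0.0, 1.0, 0.003], [1.0, -0.0, -0.0], [-0.0, 0.003, -1.0]]
wrist_force: [1.7, 0.0, -4.1]
finger_gap: 0.0593
grasp_force: 25.0
```

Call:
move_arm(
  motion=[
    [[-0.002,0.015,0],[0,0,0]],
    [[-0.003,0.03,0],[0,0,0]],
    [[-0.003,0.03,0],[0,0,0]],
    [[-0.003,0.03,0],[0,0,0]],
    [[-0.003,0.03,0],[0,0,0]],
    [[-0.003,0.03,0],[0,0,0]],
    [[-0.003,0.03,0],[0,0,0]],
    [[-0.002,0.0165,0],[0,0,0]],
  ],
)

```text
time_s: 11.33
tcp_pos: [0.646, 0.0478, 0.3584]
tool_rot: [[0.0, 1.0, -0.002], [1.0, -0.0, -0.0], [-0.0, -0.002, -1.0]]
wrist_force: [0.6, -0.1, -3.6]
finger_gap: 0.0595
grasp_force: 25.0
```

Call:
move_arm(
  motion=[
    [[0,0,0],[0,0,0]],
    [[0,0,0],[0,0,0]],
    [[0,0,0],[0,0,0]],
    [[0,0,0],[0,0,0]],
  ],
)

```text
time_s: 11.67
tcp_pos: [0.6422, 0.0485, 0.36]
tool_rot: [[-0.0, 1.0, -0.003], [1.0, 0.0, 0.0], [0.0, -0.003, -1.0]]
wrist_force: [0.5, -0.2, -3.7]
finger_gap: 0.0596
grasp_force: 25.0
```

Call:
move_arm(
  motion=[
    [[0.001,0.003,0.02],[0,0,0]],
    [[0,0,0.03],[0,0,0]],
    [[0,0,0.03],[0,0,0]],
    [[0,0,0.025],[0,0,0]],
    [[0,0,0.012],[0,0,0]],
    [[0,0,0.004],[0,0,0]],
    [[0,0,0.002],[0,0,0]],
    [[0,0,0],[0,0,0]],
  ],
)

```text
time_s: 12.33
tcp_pos: [0.6465, 0.0493, 0.2384]
tool_rot: [[0.0, 1.0, 0.001], [1.0, -0.0, -0.0], [-0.0, 0.001, -1.0]]
wrist_force: [0.4, 0.0, -3.5]
finger_gap: 0.0598
grasp_force: 25.0
```

Call:
move_arm(
  motion=[
    [[0,0,0.001],[0,0,0]],
    [[0,0,0.001],[0,0,0]],
    [[0,0,0.001],[0,0,0]],
    [[0,0,0],[0,0,0]],
    [[0,0,0],[0,0,0]],
  ],
)

```text
time_s: 12.75
tcp_pos: [0.6466, 0.0492, 0.235]
tool_rot: [[0.0, 1.0, 0.001], [1.0, -0.0, -0.0], [-0.0, 0.001, -1.0]]
wrist_force: [-0.3, 0.4, -3.3]
finger_gap: 0.0597
grasp_force: 25.0
```

Call:
move_arm(
  motion=[
    [[0,0,0.001],[0,0,0]],
    [[0,0,0.001],[0,0,0]],
    [[0,0,0],[0,0,0]],
    [[0,0,0],[0,0,0]],
  ],
)

```text
time_s: 13.08
tcp_pos: [0.6466, 0.0492, 0.2325]
tool_rot: [[0.0, 1.0, -0.0], [1.0, -0.0, -0.0], [-0.0, -0.0, -1.0]]
wrist_force: [-0.0, -0.6, -4.1]
finger_gap: 0.0597
grasp_force: 25.0
```

Call:
move_arm(
  motion=[
    [[0,0,0.001],[0,0,0]],
    [[0,0,0],[0,0,0]],
    [[0,0,0],[0,0,0]],
  ],
)

```text
time_s: 13.33
tcp_pos: [0.6465, 0.0493, 0.2324]
tool_rot: [[0.0, 1.0, 0.0], [1.0, -0.0, -0.0], [-0.0, 0.0, -1.0]]
wrist_force: [-2.8, 0.1, 2.9]
finger_gap: 0.0602
grasp_force: 25.0
```

Call:
move_arm(
  motion=[
    [[0,0,0],[0,0,0]],
    [[0,0,0],[0,0,0]],
    [[0,0,0],[0,0,0]],
    [[0,0,0],[0,0,0]],
    [[0,0,0],[0,0,0]],
    [[0,0,0],[0,0,0]],
    [[0,0,-0.02],[0,0,0]],
    [[0,0,-0.03],[0,0,0]],
  ],
  fingers=1,
)

```text
time_s: 14.0
tcp_pos: [0.6454, 0.0492, 0.2788]
tool_rot: [[0.0, 1.0, -0.008], [1.0, -0.0, 0.0], [0.0, -0.008, -1.0]]
wrist_force: [-0.4, 0.3, 0.0]
finger_gap: 0.094
grasp_force: 0.0
```

Call:
move_arm(
  motion=[
    [[0,0,-0.03],[0,0,0]],
    [[0,0,-0.03],[0,0,0]],
    [[0,0,-0.02],[0,0,0]],
  ],
)

```text
time_s: 14.25
tcp_pos: [0.647, 0.0492, 0.3648]
tool_rot: [[0.0, 1.0, 0.004], [1.0, -0.0, -0.0], [-0.0, 0.004, -1.0]]
wrist_force: [0.1, 0.1, 0.4]
finger_gap: 0.0939
grasp_force: 0.0
```

Call:
move_arm(
  motion=[
    [[-0.015,-0.025,0],[0,0,0]],
    [[-0.017,-0.028,0],[0,0,0]],
    [[-0.017,-0.028,0],[0,0,0]],
    [[-0.017,-0.028,0],[0,0,0]],
    [[-0.017,-0.028,0],[0,0,0]],
    [[-0.017,-0.028,0],[0,0,0]],
    [[-0.017,-0.028,0],[0,0,0]],
    [[-0.016,-0.021,0],[0,0,0]],
  ],
)

```text
time_s: 14.92
tcp_pos: [0.4302, -0.084, 0.3616]
tool_rot: [[-0.0, 1.0, -0.001], [1.0, 0.0, -0.0], [-0.0, -0.001, -1.0]]
wrist_force: [-0.2, -0.4, 0.1]
finger_gap: 0.0942
grasp_force: 0.0
```

Call:
move_arm(
  motion=[
    [[0,0,0],[0,0,0]],
    [[0,0,0],[0,0,0]],
    [[0,0,0],[0,0,0]],
  ],
)

```text
time_s: 15.17
tcp_pos: [0.4331, -0.0838, 0.362]
tool_rot: [[0.001, 1.0, 0.002], [1.0, -0.001, -0.0], [-0.0, 0.002, -1.0]]
wrist_force: [-0.4, 0.7, 0.2]
finger_gap: 0.0941
grasp_force: 0.0
```

```bash
python3 - <<'E'
from h import *
K,T=cam("wrist"); im=ctrl.read_camera("wrist")[:,:,::-1].copy()
for P in [(.433,-.0837,.083),(.6458,.0482,.081),(.531,-.001,.07)]:
    u,v=proj(K,T,P); cv2.drawMarker(im,(int(u),int(v)),(0,0,255),0,12,1)
cv2.imwrite("pics/w4.png",im)
E
```

```text
(no output)
```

View pics/w4.png

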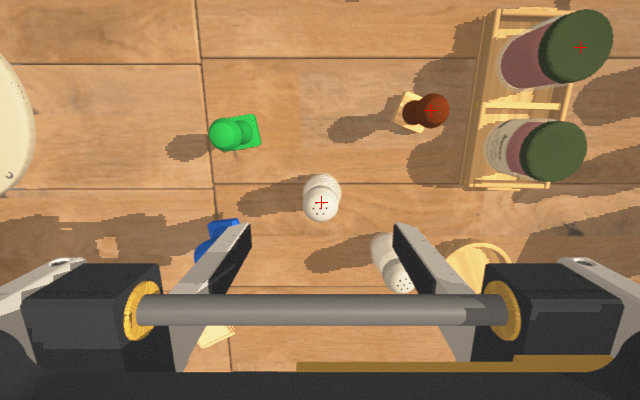

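Shaker b's dome is under the mark (321,203), and both jars stand upright in the tray. I'll grasp the shaker and look over the shaker tray.

Call:
move_arm(
  motion=[
    [[0,0,0.03],[0,0,0]],
    [[0,0,0.03],[0,0,0]],
    [[0,0,0.03],[0,0,0]],
    [[0,0,0.03],[0,0,0]],
    [[0,0,0.012],[0,0,0]],
    [[0,0,0],[0,0,0]],
    [[0,0,0],[0,0,0]],
  ],
)

```text
time_s: 15.8
tcp_pos: [0.4334, -0.0833, 0.2291]
tool_rot: [[-0.001, 1.0, -0.001], [1.0, 0.001, 0.001], [0.001, -0.001, -1.0]]
wrist_force: [0.3, 0.3, 0.5]
finger_gap: 0.0944
grasp_force: 0.0
```

Call:
move_arm(
  motion=[
    [[0,0,0],[0,0,0]],
    [[0,0,0],[0,0,0]],
    [[0,0,0],[0,0,0]],
    [[0,0,0],[0,0,0]],
    [[0,0,0],[0,0,0]],
    [[0,0,0],[0,0,0]],
    [[0,0,0],[0,0,0]],
    [[0,0,0],[0,0,0]],
  ],
  fingers=0,
  squeeze=15,
)

```text
time_s: 16.47
tcp_pos: [0.4325, -0.0838, 0.2298]
tool_rot: [[0.0, 1.0, 0.0], [1.0, -0.0, -0.0], [-0.0, 0.0, -1.0]]
wrist_force: [0.1, 0.5, -0.4]
finger_gap: 0.0441
grasp_force: 0.0
```

Call:
move_arm(
  motion=[
    [[0,0,0],[0,0,0]],
    [[0,0,0],[0,0,0]],
    [[0,0,0],[0,0,0]],
    [[0,0,0],[0,0,0]],
  ],
)

```text
time_s: 16.8
tcp_pos: [0.4327, -0.0838, 0.2297]
tool_rot: [[0.0, 1.0, 0.0], [1.0, -0.0, -0.0], [-0.0, 0.0, -1.0]]
wrist_force: [0.7, -0.2, 1.5]
finger_gap: 0.0409
grasp_force: 14.9
```

Call:
move_arm(
  motion=[
    [[0,0,-0.015],[0,0,0]],
    [[0,0,-0.025],[0,0,0]],
    [[0,0,-0.03],[0,0,0]],
    [[0,0,-0.03],[0,0,0]],
    [[0,0,-0.03],[0,0,0]],
    [[0,0,-0.01],[0,0,0]],
  ],
)

```text
time_s: 17.3
tcp_pos: [0.4333, -0.084, 0.3735]
tool_rot: [[0.0, 1.0, 0.006], [1.0, -0.0, -0.002], [-0.002, 0.006, -1.0]]
wrist_force: [0.9, -0.5, -0.4]
finger_gap: 0.0405
grasp_force: 14.8
```

Call:
move_arm(
  motion=[
    [[0.016,0.01,0],[0,0,0]],
    [[0.03,0.018,0],[0,0,0]],
    [[0.03,0.018,0],[0,0,0]],
    [[0.03,0.018,0],[0,0,0]],
    [[0.03,0.018,0],[0,0,0]],
    [[0.03,0.018,0],[0,0,0]],
    [[0.03,0.018,0],[0,0,0]],
    [[0.03,0.018,0],[0,0,0]],
  ],
)

```text
time_s: 17.97
tcp_pos: [0.569, 0.1439, 0.3691]
tool_rot: [[-0.0, 1.0, -0.001], [1.0, 0.0, -0.001], [-0.001, -0.001, -1.0]]
wrist_force: [-0.0, 0.2, -0.5]
finger_gap: 0.0407
grasp_force: 14.8
```

Call:
move_arm(
  motion=[
    [[0.03,0.018,0],[0,0,0]],
    [[0.03,0.018,0],[0,0,0]],
    [[0.018,0.014,0],[0,0,0]],
    [[0.01,0.008,0],[0,0,0]],
    [[0,0,0],[0,0,0]],
    [[0,0,0],[0,0,0]],
    [[0,0,0],[0,0,0]],
  ],
)

```text
time_s: 18.55
tcp_pos: [0.626, 0.2295, 0.3691]
tool_rot: [[0.0, 1.0, -0.002], [1.0, -0.0, -0.001], [-0.001, -0.002, -1.0]]
wrist_force: [0.4, -0.5, -0.7]
finger_gap: 0.0405
grasp_force: 14.8
```

```bash
python3 - <<'E'
from h import *
K,T=cam("wrist"); im=ctrl.read_camera("wrist")[:,:,::-1].copy()
for P in [(.6275,.2305,.026),(.6208,.1628,.026),(.72,.21,.1),(.72,.26,.1)]:
    u,v=proj(K,T,P); cv2.drawMarker(im,(int(u),int(v)),(0,0,255),0,12,1)
cv2.imwrite("pics/w5.png",im)
cv2.imwrite("pics/s5.png",ctrl.read_camera("side")[:,:,::-1])
K,T=cam("top")
for z in (0,.1,.15): print(z,ray(K,T,(195,60),z),ray(K,T,(250,44),z))
E
```

```text
0 [0.7757 0.2831 0.    ] [0.8122 0.1572 0.    ]
0.1 [0.7338 0.2516 0.1   ] [0.7663 0.1398 0.1   ]
0.15 [0.7129 0.2359 0.15  ] [0.7434 0.1311 0.15  ]
```

View pics/w5.png

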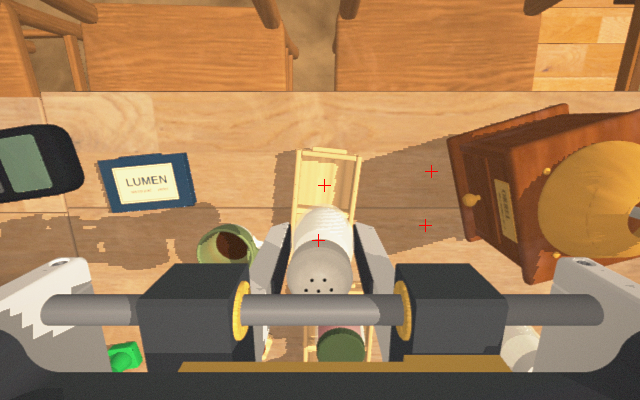

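View pics/s5.png

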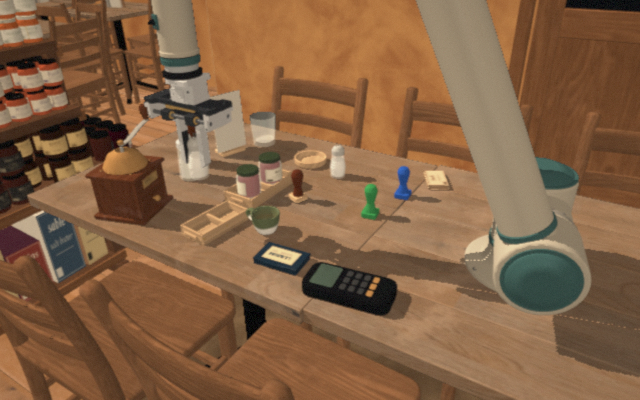

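The wrist view shows the shaker upright in the grip, with the bay marked at (324,185) central between its walls. The grinder front is at column 450 or beyond, clear of the gripper body. Lowering.

Call:
move_arm(
  motion=[
    [[0.001,0.001,0.02],[0,0,0]],
    [[0,0,0.03],[0,0,0]],
    [[0,0,0.03],[0,0,0]],
    [[0,0,0.025],[0,0,0]],
    [[0,0,0.014],[0,0,0]],
    [[0,0,0.006],[0,0,0]],
    [[0,0,0.003],[0,0,0]],
    [[0,0,0],[0,0,0]],
  ],
)

```text
time_s: 19.32
tcp_pos: [0.6277, 0.2307, 0.242]
tool_rot: [[0.001, 1.0, 0.0], [1.0, -0.001, -0.0], [-0.0, 0.0, -1.0]]
wrist_force: [0.1, 0.6, -0.2]
finger_gap: 0.0406
grasp_force: 14.8
```

Call:
move_arm(
  motion=[
    [[0,0,0.001],[0,0,0]],
    [[0,0,0.001],[0,0,0]],
    [[0,0,0],[0,0,0]],
    [[0,0,0],[0,0,0]],
  ],
)

```text
time_s: 19.65
tcp_pos: [0.6278, 0.2313, 0.2404]
tool_rot: [[0.0, 1.0, 0.001], [1.0, -0.0, 0.0], [0.0, 0.001, -1.0]]
wrist_force: [0.6, -0.4, -0.2]
finger_gap: 0.0409
grasp_force: 14.8
```

Call:
move_arm(
  motion=[
    [[0,0,0.001],[0,0,0]],
    [[0,0,0.001],[0,0,0]],
    [[0,0,0.001],[0,0,0]],
    [[0,0,0],[0,0,0]],
    [[0,0,0],[0,0,0]],
  ],
)

```text
time_s: 20.07
tcp_pos: [0.6276, 0.2312, 0.2365]
tool_rot: [[0.0, 1.0, -0.0], [1.0, -0.0, -0.0], [-0.0, -0.0, -1.0]]
wrist_force: [-0.0, 0.1, -1.7]
finger_gap: 0.0408
grasp_force: 14.8
```

Call:
move_arm(
  motion=[
    [[0,0,0.001],[0,0,0]],
    [[0,0,0],[0,0,0]],
    [[0,0,0],[0,0,0]],
  ],
)

```text
time_s: 20.32
tcp_pos: [0.6277, 0.2313, 0.2358]
tool_rot: [[0.0, 1.0, 0.0], [1.0, -0.0, 0.0], [0.0, 0.0, -1.0]]
wrist_force: [0.4, 0.1, -0.2]
finger_gap: 0.0406
grasp_force: 14.9
```

Call:
move_arm(
  motion=[
    [[0,0,0.001],[0,0,0]],
    [[0,0,0],[0,0,0]],
    [[0,0,0],[0,0,0]],
  ],
)

```text
time_s: 20.57
tcp_pos: [0.6276, 0.2313, 0.2357]
tool_rot: [[0.0, 1.0, 0.001], [1.0, -0.0, 0.0], [0.0, 0.001, -1.0]]
wrist_force: [-1.3, 0.1, 4.8]
finger_gap: 0.0406
grasp_force: 15.2
```

Call:
move_arm(
  motion=[
    [[0,0,0],[0,0,0]],
    [[0,0,0],[0,0,0]],
    [[0,0,0],[0,0,0]],
    [[0,0,0],[0,0,0]],
    [[0,0,0],[0,0,0]],
    [[0,0,0],[0,0,0]],
    [[0,0,0],[0,0,0]],
    [[0,0,-0.02],[0,0,0]],
  ],
  fingers=0.9,
)

```text
time_s: 21.23
tcp_pos: [0.6262, 0.2308, 0.2509]
tool_rot: [[0.0, 1.0, -0.008], [1.0, -0.0, -0.002], [-0.002, -0.008, -1.0]]
wrist_force: [-0.4, 0.6, 0.5]
finger_gap: 0.0845
grasp_force: 0.0
```

Call:
move_arm(
  motion=[
    [[0,0,-0.03],[0,0,0]],
    [[0,0,-0.03],[0,0,0]],
    [[0,0,-0.03],[0,0,0]],
    [[0,0,-0.02],[0,0,0]],
  ],
)

```text
time_s: 21.57
tcp_pos: [0.6279, 0.2313, 0.3679]
tool_rot: [[0.0, 1.0, 0.004], [1.0, -0.0, 0.001], [0.001, 0.004, -1.0]]
wrist_force: [-0.1, 0.1, -0.3]
finger_gap: 0.0843
grasp_force: 0.0
```

Call:
move_arm(
  motion=[
    [[-0.02,-0.006,0],[0,0,0]],
    [[-0.03,-0.009,0],[0,0,0]],
    [[-0.03,-0.009,0],[0,0,0]],
    [[-0.03,-0.009,0],[0,0,0]],
    [[-0.03,-0.009,0],[0,0,0]],
    [[-0.03,-0.009,0],[0,0,0]],
    [[-0.03,-0.009,0],[0,0,0]],
    [[-0.03,-0.009,0],[0,0,0]],
  ],
)

```text
time_s: 22.23
tcp_pos: [0.5578, -0.0, 0.3648]
tool_rot: [[-0.0, 1.0, 0.0], [1.0, 0.0, -0.0], [-0.0, 0.0, -1.0]]
wrist_force: [0.0, -0.2, -0.0]
finger_gap: 0.0846
grasp_force: 0.0
```

Call:
move_arm(
  motion=[
    [[-0.03,-0.009,0],[0,0,0]],
    [[-0.03,-0.009,0],[0,0,0]],
    [[-0.03,-0.009,0],[0,0,0]],
    [[-0.03,-0.009,0],[0,0,0]],
    [[-0.03,-0.006,0],[0,0,0]],
    [[-0.014,-0.004,0],[0,0,0]],
    [[0,0,0],[0,0,0]],
    [[0,0,0],[0,0,0]],
  ],
)

```text
time_s: 22.9
tcp_pos: [0.5123, -0.1632, 0.3647]
tool_rot: [[0.002, 1.0, 0.0], [1.0, -0.002, 0.001], [0.001, 0.0, -1.0]]
wrist_force: [0.4, -0.2, 1.0]
finger_gap: 0.0846
grasp_force: 0.0
```

```bash
python3 - <<'E'
from h import *
print(ctrl.get_obs()["tcp_pos"])
K,T=cam("wrist"); im=ctrl.read_camera("wrist")[:,:,::-1].copy()
for P in [(.5135,-.1633,.083),(.531,-.001,.07),(.6226,-.1967,.02)]:
    u,v=proj(K,T,P); cv2.drawMarker(im,(int(u),int(v)),(0,0,255),0,12,1)
cv2.imwrite("pics/w6.png",im)
E
```

```text
[ 0.5123 -0.1632  0.3647]
```

View pics/w6.png

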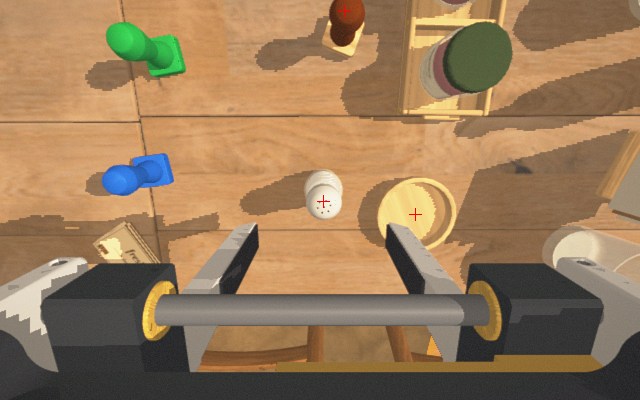

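Shaker a is under its mark (323,201).

Call:
move_arm(
  motion=[
    [[0,0.001,0.03],[0,0,0]],
    [[0,0,0.03],[0,0,0]],
    [[0,0,0.03],[0,0,0]],
    [[0,0,0.03],[0,0,0]],
    [[0,0,0.015],[0,0,0]],
    [[0,0,0],[0,0,0]],
    [[0,0,0],[0,0,0]],
  ],
)

```text
time_s: 23.53
tcp_pos: [0.5138, -0.1615, 0.2292]
tool_rot: [[-0.001, 1.0, -0.001], [1.0, 0.001, 0.001], [0.001, -0.001, -1.0]]
wrist_force: [-0.0, -0.8, 0.6]
finger_gap: 0.0847
grasp_force: 0.0
```

Call:
move_arm(
  motion=[
    [[0,0,0],[0,0,0]],
    [[0,0,0],[0,0,0]],
    [[0,0,0],[0,0,0]],
    [[0,0,0],[0,0,0]],
    [[0,0,0],[0,0,0]],
    [[0,0,0],[0,0,0]],
    [[0,0,0],[0,0,0]],
    [[0,0,0],[0,0,0]],
  ],
  fingers=0,
  squeeze=15,
)

```text
time_s: 24.2
tcp_pos: [0.5136, -0.1628, 0.2299]
tool_rot: [[0.0, 1.0, 0.001], [1.0, -0.0, -0.0], [-0.0, 0.001, -1.0]]
wrist_force: [-0.4, 0.5, 0.9]
finger_gap: 0.0411
grasp_force: 14.9
```

Call:
move_arm(
  motion=[
    [[0,0,0],[0,0,0]],
    [[0,0,0],[0,0,0]],
    [[0,0,0],[0,0,0]],
  ],
)

```text
time_s: 24.45
tcp_pos: [0.5137, -0.1628, 0.2299]
tool_rot: [[0.0, 1.0, 0.0], [1.0, -0.0, -0.0], [-0.0, 0.0, -1.0]]
wrist_force: [0.4, 0.7, 2.4]
finger_gap: 0.0405
grasp_force: 15.0
```

Call:
move_arm(
  motion=[
    [[0,0,-0.015],[0,0,0]],
    [[0,0,-0.025],[0,0,0]],
    [[0,0,-0.03],[0,0,0]],
    [[0,0,-0.03],[0,0,0]],
    [[0,0,-0.03],[0,0,0]],
    [[0,0,-0.01],[0,0,0]],
  ],
)

```text
time_s: 24.95
tcp_pos: [0.5143, -0.1631, 0.3736]
tool_rot: [[0.0, 1.0, 0.006], [1.0, -0.0, -0.003], [-0.003, 0.006, -1.0]]
wrist_force: [-0.2, -0.5, 0.5]
finger_gap: 0.0411
grasp_force: 14.8
```

Call:
move_arm(
  motion=[
    [[0.016,0.005,0],[0,0,0]],
    [[0.03,0.01,0],[0,0,0]],
    [[0.03,0.01,0],[0,0,0]],
    [[0.03,0.01,0],[0,0,0]],
    [[0.03,0.01,0],[0,0,0]],
    [[0.03,0.01,0],[0,0,0]],
    [[0.03,0.01,0],[0,0,0]],
    [[0.03,0.01,0],[0,0,0]],
  ],
)

```text
time_s: 25.62
tcp_pos: [0.5885, 0.0648, 0.368]
tool_rot: [[0.0, 1.0, -0.003], [1.0, -0.0, -0.0], [-0.0, -0.003, -1.0]]
wrist_force: [0.6, -1.6, -1.7]
finger_gap: 0.0406
grasp_force: 14.8
```

Call:
move_arm(
  motion=[
    [[0.03,0.01,0],[0,0,0]],
    [[0.03,0.01,0],[0,0,0]],
    [[0.024,0.008,0],[0,0,0]],
    [[0.016,0.006,0],[0,0,0]],
    [[0,0,0],[0,0,0]],
    [[0,0,0],[0,0,0]],
    [[0,0,0],[0,0,0]],
  ],
)

```text
time_s: 26.2
tcp_pos: [0.6223, 0.1623, 0.3689]
tool_rot: [[0.001, 1.0, -0.002], [1.0, -0.001, -0.001], [-0.001, -0.002, -1.0]]
wrist_force: [-0.4, -0.3, -0.1]
finger_gap: 0.0411
grasp_force: 14.8
```

```bash
python3 - <<'E'
from h import *
print(ctrl.get_obs()["tcp_pos"])
K,T=cam("wrist"); im=ctrl.read_camera("wrist")[:,:,::-1].copy()
for P in [(.6285,.2305,.096),(.6218,.1628,.026)]:
    u,v=proj(K,T,P); cv2.drawMarker(im,(int(u),int(v)),(0,0,255),0,12,1)
cv2.imwrite("pics/w7.png",im)
E
```

```text
[0.6223 0.1623 0.3689]
```

View pics/w7.png

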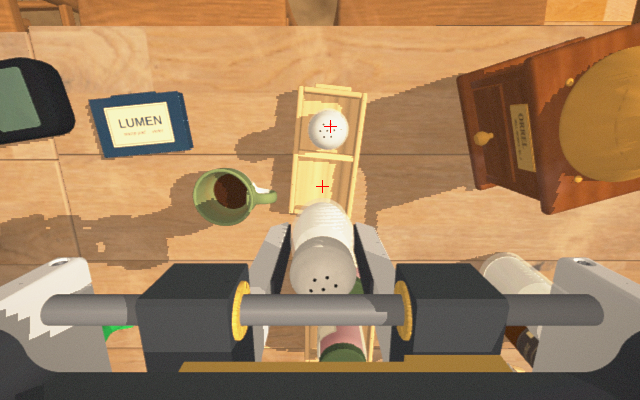

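The empty bay's mark (322,186) is central. The first shaker stands in its bay at (328,128). The cup's handle tip at (277,197) reaches x≈0.566, so I'll open the fingers only slightly on release.

Call:
move_arm(
  motion=[
    [[0.001,0,0.02],[0,0,0]],
    [[0,0,0.03],[0,0,0]],
    [[0,0,0.03],[0,0,0]],
    [[0,0,0.025],[0,0,0]],
    [[0,0,0.014],[0,0,0]],
    [[0,0,0.006],[0,0,0]],
    [[0,0,0.003],[0,0,0]],
    [[0,0,0],[0,0,0]],
  ],
)

```text
time_s: 26.92
tcp_pos: [0.6228, 0.1634, 0.2419]
tool_rot: [[0.001, 1.0, 0.0], [1.0, -0.001, -0.0], [-0.0, 0.0, -1.0]]
wrist_force: [0.3, 0.3, -0.4]
finger_gap: 0.0412
grasp_force: 14.8
```

Call:
move_arm(
  motion=[
    [[0,0,0.001],[0,0,0]],
    [[0,0,0.001],[0,0,0]],
    [[0,0,0.001],[0,0,0]],
    [[0,0,0.001],[0,0,0]],
    [[0,0,0],[0,0,0]],
    [[0,0,0],[0,0,0]],
  ],
)

```text
time_s: 27.42
tcp_pos: [0.6226, 0.1643, 0.2378]
tool_rot: [[-0.0, 1.0, 0.0], [1.0, 0.0, -0.0], [-0.0, 0.0, -1.0]]
wrist_force: [0.6, -0.4, -1.7]
finger_gap: 0.0409
grasp_force: 14.8
```

Call:
move_arm(
  motion=[
    [[0,0,0.001],[0,0,0]],
    [[0,0,0],[0,0,0]],
    [[0,0,0],[0,0,0]],
  ],
)

```text
time_s: 27.67
tcp_pos: [0.6226, 0.1643, 0.2366]
tool_rot: [[0.0, 1.0, -0.0], [1.0, -0.0, -0.0], [-0.0, -0.0, -1.0]]
wrist_force: [-0.6, -0.1, -0.8]
finger_gap: 0.0409
grasp_force: 14.8
```

Call:
move_arm(
  motion=[
    [[0,0,0.001],[0,0,0]],
    [[0,0,0.0005],[0,0,0]],
    [[0,0,0],[0,0,0]],
    [[0,0,0],[0,0,0]],
  ],
)

```text
time_s: 28.0
tcp_pos: [0.6227, 0.1642, 0.2358]
tool_rot: [[0.0, 1.0, 0.001], [1.0, -0.0, 0.0], [0.0, 0.001, -1.0]]
wrist_force: [-0.7, 0.0, 5.1]
finger_gap: 0.0409
grasp_force: 15.2
```

Call:
move_arm(
  motion=[
    [[0,0,0],[0,0,0]],
    [[0,0,0],[0,0,0]],
    [[0,0,0],[0,0,0]],
    [[0,0,0],[0,0,0]],
    [[0,0,0],[0,0,0]],
    [[0,0,-0.01],[0,0,0]],
    [[0,0,-0.02],[0,0,0]],
    [[0,0,-0.03],[0,0,0]],
  ],
  fingers=0.58,
)

```text
time_s: 28.67
tcp_pos: [0.6217, 0.1641, 0.2936]
tool_rot: [[0.0, 1.0, -0.006], [1.0, -0.0, -0.001], [-0.001, -0.006, -1.0]]
wrist_force: [0.8, 1.0, 0.1]
finger_gap: 0.0544
grasp_force: 0.0
```

Call:
move_arm(
  motion=[
    [[0,0,-0.03],[0,0,0]],
    [[0,0,-0.03],[0,0,0]],
    [[0,0,-0.02],[0,0,0]],
  ],
)

```text
time_s: 28.92
tcp_pos: [0.6229, 0.1643, 0.3792]
tool_rot: [[0.0, 1.0, 0.005], [1.0, -0.0, 0.001], [0.001, 0.005, -1.0]]
wrist_force: [0.2, 0.7, 0.7]
finger_gap: 0.0544
grasp_force: 0.0
```

Call:
move_arm(
  motion=[
    [[-0.02,-0.012,0],[0,0,0]],
    [[-0.03,-0.016,0],[0,0,0]],
    [[-0.03,-0.016,0],[0,0,0]],
    [[-0.03,-0.016,0],[0,0,0]],
    [[-0.03,-0.016,0],[0,0,0]],
    [[-0.025,-0.0146,0],[0,0,0]],
    [[0,0,0],[0,0,0]],
    [[0,0,0],[0,0,0]],
  ],
)

```text
time_s: 29.58
tcp_pos: [0.5315, -0.0017, 0.3761]
tool_rot: [[0.003, 1.0, 0.001], [1.0, -0.003, 0.0], [0.0, 0.001, -1.0]]
wrist_force: [0.4, 0.8, -0.1]
finger_gap: 0.0545
grasp_force: 0.0
```

```bash
python3 - <<'E'
from h import *
print(ctrl.get_obs()["tcp_pos"])
K,T=cam("wrist"); im=ctrl.read_camera("wrist")[:,:,::-1].copy()
hsv=cv2.cvtColor(im,cv2.COLOR_BGR2HSV); h,s,v=cv2.split(hsv)
for P in [(.531,-.001,.07)]:
    u,v_=proj(K,T,P); cv2.drawMarker(im,(int(u),int(v_)),(0,255,255),0,12,1)
cv2.imwrite("pics/w8.png",im)
E
```

```text
[ 0.5315 -0.0017  0.3761]
```

View pics/w8.png

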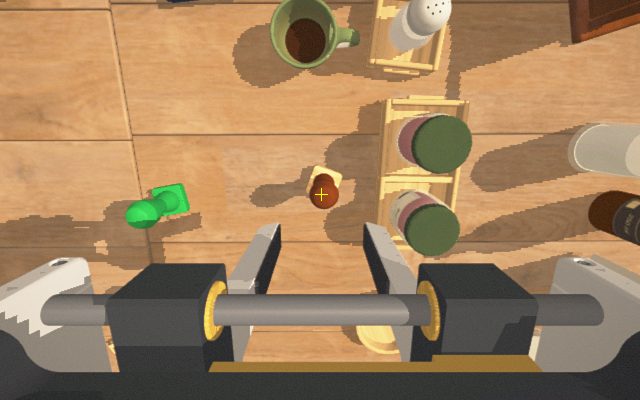

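The stamp knob is at (324,193), about 2–3 mm in +x of the mark. I'll grasp it and look above the dish.

Call:
move_arm(
  motion=[
    [[0.001,0.002,0.03],[0,0,0]],
    [[0,0,0.03],[0,0,0]],
    [[0,0,0.03],[0,0,0]],
    [[0,0,0.03],[0,0,0]],
    [[0,0,0.016],[0,0,0]],
    [[0,0,0],[0,0,0]],
    [[0,0,0],[0,0,0]],
  ],
)

```text
time_s: 30.22
tcp_pos: [0.5346, 0.0012, 0.2386]
tool_rot: [[-0.001, 1.0, -0.001], [1.0, 0.001, 0.0], [0.0, -0.001, -1.0]]
wrist_force: [0.1, 0.5, 0.4]
finger_gap: 0.0547
grasp_force: 0.0
```

Call:
move_arm(
  motion=[
    [[0,0,0],[0,0,0]],
    [[0,0,0],[0,0,0]],
    [[0,0,0],[0,0,0]],
    [[0,0,0],[0,0,0]],
    [[0,0,0],[0,0,0]],
    [[0,0,0],[0,0,0]],
    [[0,0,0],[0,0,0]],
    [[0,0,0],[0,0,0]],
  ],
  fingers=0,
  squeeze=12,
)

```text
time_s: 30.88
tcp_pos: [0.5343, 0.0002, 0.2401]
tool_rot: [[0.0, 1.0, 0.002], [1.0, -0.0, -0.0], [-0.0, 0.002, -1.0]]
wrist_force: [-1.5, 0.4, 5.9]
finger_gap: 0.0287
grasp_force: 12.0
```

Call:
move_arm(
  motion=[
    [[0,0,-0.015],[0,0,0]],
    [[0,0,-0.025],[0,0,0]],
    [[0,0,-0.03],[0,0,0]],
    [[0,0,-0.03],[0,0,0]],
    [[0,0,-0.02],[0,0,0]],
  ],
)

```text
time_s: 31.3
tcp_pos: [0.5342, 0.0002, 0.3616]
tool_rot: [[0.0, 1.0, 0.003], [1.0, -0.0, -0.0], [-0.0, 0.003, -1.0]]
wrist_force: [-0.1, -0.0, -1.1]
finger_gap: 0.0286
grasp_force: 12.0
```

Call:
move_arm(
  motion=[
    [[-0.02,0.009,0],[0,0,0]],
    [[-0.03,0.014,0],[0,0,0]],
    [[-0.03,0.014,0],[0,0,0]],
    [[-0.03,0.014,0],[0,0,0]],
    [[-0.03,0.014,0],[0,0,0]],
    [[-0.03,0.014,0],[0,0,0]],
    [[-0.026,0.012,0],[0,0,0]],
  ],
)

```text
time_s: 31.88
tcp_pos: [0.6254, -0.1979, 0.3586]
tool_rot: [[0.001, 1.0, -0.0], [1.0, -0.001, -0.0], [-0.0, -0.0, -1.0]]
wrist_force: [0.0, 0.4, -0.8]
finger_gap: 0.0287
grasp_force: 12.0
```

Call:
move_arm(
  motion=[
    [[0,0,0],[0,0,0]],
    [[0,0,0],[0,0,0]],
    [[0,0,0],[0,0,0]],
  ],
)

```text
time_s: 32.13
tcp_pos: [0.6245, -0.1954, 0.3584]
tool_rot: [[0.001, 1.0, -0.002], [1.0, -0.001, 0.001], [0.001, -0.002, -1.0]]
wrist_force: [-0.2, 0.5, -1.4]
finger_gap: 0.0289
grasp_force: 12.0
```

```bash
python3 - <<'E'
from h import *
print(ctrl.get_obs()["tcp_pos"])
K,T=cam("wrist"); im=ctrl.read_camera("wrist")[:,:,::-1].copy()
u,v=proj(K,T,(.6226,-.1967,.02)); cv2.drawMarker(im,(int(u),int(v)),(0,0,255),0,12,1)
cv2.imwrite("pics/w9.png",im)
E
```

```text
[ 0.6245 -0.1954  0.3584]
```

View pics/w9.png

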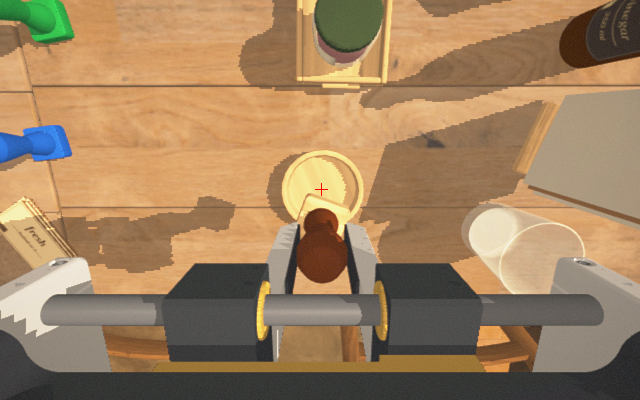

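The stamp hangs upright and the dish is centred at (322,188). The glass and the card are clear.

Call:
move_arm(
  motion=[
    [[0,-0.001,0.02],[0,0,0]],
    [[0,0,0.03],[0,0,0]],
    [[0,0,0.03],[0,0,0]],
    [[0,0,0.018],[0,0,0]],
    [[0,0,0.008],[0,0,0]],
    [[0,0,0.003],[0,0,0]],
    [[0,0,0],[0,0,0]],
    [[0,0,0],[0,0,0]],
  ],
)

```text
time_s: 32.85
tcp_pos: [0.6244, -0.1955, 0.2516]
tool_rot: [[-0.0, 1.0, 0.002], [1.0, 0.0, -0.001], [-0.001, 0.002, -1.0]]
wrist_force: [0.6, 0.1, 0.1]
finger_gap: 0.0285
grasp_force: 12.0
```

Call:
move_arm(
  motion=[
    [[0,0,0.001],[0,0,0]],
    [[0,0,0.001],[0,0,0]],
    [[0,0,0],[0,0,0]],
    [[0,0,0],[0,0,0]],
  ],
)

```text
time_s: 33.18
tcp_pos: [0.624, -0.1959, 0.2487]
tool_rot: [[0.0, 1.0, 0.001], [1.0, -0.0, -0.0], [-0.0, 0.001, -1.0]]
wrist_force: [0.1, 0.1, -1.3]
finger_gap: 0.0285
grasp_force: 12.0
```

Call:
move_arm(
  motion=[
    [[0,0,0.001],[0,0,0]],
    [[0,0,0.001],[0,0,0]],
    [[0,0,0],[0,0,0]],
    [[0,0,0],[0,0,0]],
  ],
)

```text
time_s: 33.52
tcp_pos: [0.624, -0.1959, 0.2463]
tool_rot: [[0.0, 1.0, 0.0], [1.0, -0.0, -0.0], [-0.0, 0.0, -1.0]]
wrist_force: [0.6, -0.9, 0.7]
finger_gap: 0.0288
grasp_force: 12.0
```

Call:
move_arm(
  motion=[
    [[0,0,0.0007],[0,0,0]],
    [[0,0,0],[0,0,0]],
    [[0,0,0],[0,0,0]],
  ],
)

```text
time_s: 33.77
tcp_pos: [0.624, -0.196, 0.2463]
tool_rot: [[0.0, 1.0, 0.001], [1.0, -0.0, -0.001], [-0.001, 0.001, -1.0]]
wrist_force: [-1.9, 0.0, 5.4]
finger_gap: 0.0287
grasp_force: 12.0
```

Contact. Release, retreat, then check.

Call:
move_arm(
  motion=[
    [[0,0,0],[0,0,0]],
    [[0,0,0],[0,0,0]],
    [[0,0,0],[0,0,0]],
    [[0,0,0],[0,0,0]],
    [[0,0,0],[0,0,0]],
    [[0,0,-0.01],[0,0,0]],
    [[0,0,-0.02],[0,0,0]],
    [[0,0,-0.03],[0,0,0]],
  ],
  fingers=0.6,
)

```text
time_s: 34.43
tcp_pos: [0.6232, -0.1954, 0.3039]
tool_rot: [[0.0, 1.0, -0.005], [1.0, -0.0, 0.002], [0.002, -0.005, -1.0]]
wrist_force: [-0.6, 0.1, 0.5]
finger_gap: 0.0564
grasp_force: 0.0
```

Call:
move_arm(
  motion=[
    [[0,0,-0.03],[0,0,0]],
    [[0,0,-0.03],[0,0,0]],
    [[0,-0.03,-0.02],[0,0,0]],
    [[0,-0.03,0],[0,0,0]],
    [[0,-0.03,0],[0,0,0]],
    [[0,-0.03,0],[0,0,0]],
    [[0,-0.03,0],[0,0,0]],
    [[0,-0.03,0],[0,0,0]],
  ],
)

```text
time_s: 35.1
tcp_pos: [0.4424, -0.1954, 0.3862]
tool_rot: [[-0.0, 1.0, 0.001], [1.0, 0.0, -0.001], [-0.001, 0.001, -1.0]]
wrist_force: [0.3, 0.2, 0.2]
finger_gap: 0.0565
grasp_force: 0.0
```

Call:
move_arm(
  motion=[
    [[-0.02,-0.03,0],[0,0,0]],
    [[-0.03,-0.03,0],[0,0,0]],
    [[-0.03,-0.03,0],[0,0,0]],
    [[-0.03,-0.02,0],[0,0,0]],
    [[-0.03,-0.01,0],[0,0,0]],
    [[-0.02,0,0],[0,0,0]],
    [[0,0,0],[0,0,0]],
    [[0,0,0],[0,0,0]],
  ],
)

```text
time_s: 35.77
tcp_pos: [0.3247, -0.3553, 0.3859]
tool_rot: [[0.002, 1.0, 0.0], [1.0, -0.002, 0.0], [0.0, 0.0, -1.0]]
wrist_force: [0.0, -0.1, 0.6]
finger_gap: 0.0563
grasp_force: 0.0
```

```bash
python3 - <<'E'
from h import *
a=ctrl.read_camera("top")[:,:,::-1][70:290,180:490]; b=ctrl.read_camera("side")[:,:,::-1][110:310,130:440]
cv2.imwrite("pics/end.png",cv2.resize(np.vstack([a,b]),None,fx=1.42,fy=1.42,interpolation=cv2.INTER_CUBIC))
E
```

```text
(no output)
```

View pics/end.png

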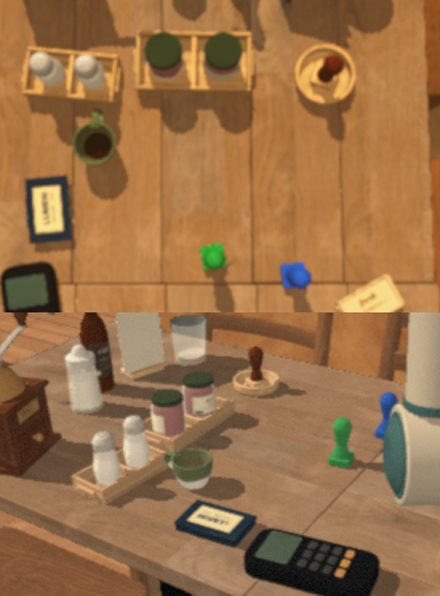

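The picture shows both jars at (163,52) and (222,52), both shakers at (46,70) and (90,72), and the stamp at (326,72), each upright in its place. The cup and the tin have not moved.

```bash
python3 -c "
from rig import ctrl
print(ctrl.close_job())"
```

```text
the job is handed in; nothing more can be done
None
```

The job is handed in: both jars, both shakers and the stamp stand upright in their places, and the cup and tin look unmoved in the final picture; the verdict was not shown to me.

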